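# Clamp a spice jar with the click lever

## Robot

A 6-joint arm with a two-finger parallel gripper is mounted at the origin on a cart in front of the work surface, level with it; the furniture and walls round the work are solid. World frame = base frame: x ahead of the robot, y to its left, z up, the work surface at z = 0. Lengths are in m, angles in degrees, forces in N, time in s.
With the tool pointing down it reaches from about 0.25 to 0.725 m from the base axis. Payload 9.7 kg.
Tool frame: the origin (TCP) lies on the centre line of the jaws, within the pads' length; the fingertips stand 14 mm ahead of it and the grasp point (between the pads) lies 5 mm behind it; z points along the fingers, y is the line along which they close (so a half turn about z gives the same grasp; the last joint's range is limited). The gripper opens to 85 mm and grips with 20 to 120 N. Pads are 22 mm wide; open, the fingers measure 114 mm over their backs; the gripper's body (76 mm by 85 mm) begins 54 mm behind the grasp point. The pads swing forward as they close: fully open they stand 13 mm farther back than shut.
Start: joints at [-71.276, 4.979, 10.078, 95.1, 0, 90], TCP at [0.177, -0.521, 0.214] pointing down, gripper open.
Joint ranges: [-179.16, 179.16], [-48.56, 103.87], [-65.8, 70.77], [-126.05, 130.52], [-82.76, 87.17], [-180, 180]. Speed limits (degrees/s): [127.2, 127.2, 147.25, 180, 180, 180].

## Interface

Orientations are given as [roll, pitch, yaw] about the fixed x, y, z axes, in that order (R = Rz(yaw) Ry(pitch) Rx(roll)).
In Python, from workcell import bot, camera, get_calibration, ticket gives the robot as it stands. The module is installed in compiled form; this text tells all that it offers.
- The arm moves only by the tool send_rows, never from a script. Its arguments are lists of equal length, an entry for each row: "linear": the shift along the tool's x, y, z in m, a list of three; "twist": the turn, a rotation vector about the tool's x, y, z in units of 10 degrees (1.0 is 10 degrees), a list of three; "gripper": the opening in per cent of the stroke, from 0 (shut) to 100 (fully open). In form: {"linear": [[x, y, z], ...], "twist": [[wx, wy, wz], ...], "gripper": [gripper, ...]}. A call has 1 to 8 rows; each row shifts and turns the commanded pose from where the row before left it, along the tool's axes as they then stand; what a row does not reach is not made up. A row lasts 1/8 s, in which the tool goes at most 62.5 mm and 10.7 degrees, less where a joint would pass 70% of its speed; a pose out of reach is approached as far as the arm can. A call with a gripper value outside its range is refused whole. The fingers move at their own pace and stop on an object; "grip_force" is the grip in N (left out, the last holds). Time passes only in rows, so rows that do not move let the fingers close. It gives the time, the measured TCP pose, the force, the opening and the grip force at its end, in the units of the state.
- bot.get_obs(): the state, without advancing time (a new reading comes with each control period).
- camera(name): name is "scene" or "top" or "wrist"; returns the picture (420x560x3 uint8, red, green, blue); there is no depth.
- get_calibration(name): a dict with "fx", "fy", "cx", "cy" (pixels), "origin" and "orientation" of the camera in the world; the wrist camera has in their place "hand_eye" (4x4, takes a point from camera to tool coordinates, whose origin is the TCP and whose axes are the flange's). Camera axes: x right, y down, z forward; pixel columns grow to the right and rows downward; lengths in m; the calibration is good to about 2 mm. A picture is of the moment at which its call begins: read the wrist's pose just before it. get_calibration takes no time and is no camera call.
- ticket.job_done(): hands the job in; it is judged then, once.
The state is a dict: "time": time; "q": joint angles; "qd": joint speeds; "joint_efforts": joint torques, N m; "ee_pos": TCP position; "tcp_rot": TCP orientation; "wrist_force": force on the tool from outside, world axes, zero at the start; "torque": the same for the moment, N m; "opening": finger opening in m; "grasp_force": force on a finger pad.
Only numpy, scipy, OpenCV 4.12 (cv2) and the standard library are available. Lean on these libraries where they do the work, as an engineer would, in place of code of your own. Each camera call takes 0.05 s, during which the arm holds its last target. There are 200 camera calls.

## Task

Stand the spice jar with the flat screw cap upright in the jar clamp, between the moving jaw and the V-shaped back stop, and let go of it. Then swing the clamp's lever clockwise until it clicks over, and stop there: pushing on after the click would crush the jar. Leave the jar clamped upright and the two shakers where they are.

Things in the scene. Friction and masses are not known exactly. Their poses are not given: they have to be found in the camera images.
- spice_jar: Round spice jar with a wide flat ridged screw cap, 45 mm across and 106 mm tall (cap: the top 21 mm, 45 mm across; glass under it about 43 mm), 0.08 to 0.15 kg, loose and upright on the board. It is the tallest of the three small containers. Origin at the centre of its underside, z up.
- shaker_a: Table shaker with a domed pierced top, 43 mm across and 90 mm tall; leave it alone. Origin at the centre of its underside.
- shaker_b: Second table shaker of the same shape and size; leave it alone. Origin at the centre of its underside.
- clamp: Jar clamp fixed to a wooden board that lies across wire racks, board top at z = 0.196. Steel base plate 100 mm (x) by 210 mm (y), top 12 mm above the board; grey housing with jaw and lever at its +y end, V-shaped back stop at its -y end. Origin on the board's top, straight under the jar's place; z up. Overhead from z = 0.6 up: cabinets beyond x = 0.64, a hood beyond x = 0.49, y = 0.29.
- jaw: Moving jaw, a flat rubber-faced steel plate 52 mm wide, its top 56 mm above the board. Origin in the plane of its face at board height; y points away from the jar, x along the face. At the start its face is 27 mm from the centre of the jar's place; it travels towards -y 16 mm for each rad of lever swing and pushes the jar across the base into the V.
- lever_pivot (a point): Point on the vertical axis about which the lever turns, on top of the housing, 63 mm above the board; 93 mm from the jar's place along the clamp's +y.
- lever_post (a point): Middle of the upright round black grip at the lever's end, 18 mm across, 76 to 129 mm above the board, 110 mm from the pivot; the arm lies 64 to 76 mm up. At the start the lever points to the clamp's +y, turned 0.70 rad towards -x. It tightens clockwise seen from above, towards the clamp's +x; 1 to 2 N at the grip move it till the jar is tight, about 8 to 11 N click it; it stays where left.
- lever (a joint): Torque-limiting joint in the lever head, rad: 0 = not clicked, the lever drives the jaw solidly. At about 1 N m (some 50 N on the jar) it gives way, resists less and less over the first 0.10 rad, then snaps ahead by itself to its stop at 0.24 = clicked, and stays. Pushed on beyond the stop the lever drives the jaw solidly again, with no limit to the squeeze.
- jar_place (a point): Centre of the jar's place on top of the base plate, 12 mm above the board; axes as the clamp's. The V-shaped rubber back stop (60 mm wide, its top 55 mm above the board) is set by hand before each job: the bottom of its V lies anywhere from y = -0.039 to -0.027 here, so how far the lever swings before the jar is tight, about 0.55 to 1.4 rad, is not known beforehand.

How it is judged (in metres and radians):
On the way, in this order (a step that is already met when the one before it is completed fails the run):
1. the spice jar stands upright on the clamp's base between jaw and back stop, let go, the lever not yet clicked (x of spice_jar in the frame of clamp between -0.02 and 0.02 m and y of spice_jar in the frame of clamp between -0.022 and 0.012 m and z of spice_jar in the frame of clamp below 0.016 m and angle between spice_jar's own z axis and vertical below 0.1 rad and contact force between the fingers and spice_jar below 0.1 N and value of joint lever below 0.06 rad), for 0.2 s.
2. the lever has clicked over with the jar standing between jaw and back stop (value of joint lever above 0.18 rad and y of spice_jar in the frame of jaw above -0.026 m and z of spice_jar in the frame of clamp below 0.018 m), for 0.1 s.
At the end, for the whole second after the job is handed in: The lever is clicked over (torque joint above 0.18 rad); the spice jar stands still on the clamp's base, within 12 mm of the clamp's middle line, tilted less than 0.1 rad, its axis within 26 mm of the jaw's face, with the jaw still pressing it with more than 1 N (all of step 2 and angle between spice_jar's own z axis and vertical below 0.1 rad and x of spice_jar in the frame of clamp between -0.012 and 0.012 m and contact force between jaw and spice_jar above 1 N and linear speed of spice_jar below 0.01 m/s); the robot touches nothing.
It fails at once if the jaw squeezes the jar with more than 100 N (pushed on after the click) (contact force between jaw and spice_jar above 100 N).
It fails at once if the spice jar is tipped over (angle between spice_jar's own z axis and vertical above 0.6 rad).
It fails at once if a shaker is moved more than 30 mm (distance of any of shaker_a, shaker_b from where it was at the start of the episode above 0.03 m).
It also fails if it takes over 67 s, if anything falls off the work surface, if the arm or the gripper's body presses on something with over 40 N, if the wrist force passes 120 N, or if a joint passes its speed limit or range.

## Working session

There is one attempt and no reset: what is moved stays moved. The work goes in short steps, Python scripts to look and compute and a tool call to move; the robot and the scene stay as the last step left them, time stands still between calls to the robot, and variables do not carry over. Pictures are saved under pics/ and viewed, at most 10 in all, crops included, and the job is handed in when it is done.

Besides the shell and the picture viewer there is one more tool, called after "Emit:" as name(argument=value, ...) on one line, values as JSON. send_rows: Moves the arm, as the interface text tells. Its arguments: {"type":"object","properties":{"linear":{"type":"array"},"twist":{"type":"array"},"gripper":{"type":"array"},"grip_force":{"type":"number"}},"required":["linear","twist","gripper"]}

```bash
mkdir -p pics
python3 - <<'E'
from workcell import bot,camera,get_calibration
import cv2
o=bot.get_obs();print({k:o[k] for k in("time","q","ee_pos","tcp_rot","wrist_force","opening")})
for n in("scene","top","wrist"):
    c=get_calibration(n);print(n,c)
    cv2.imwrite(f"pics/{n}0.png",camera(n)[:,:,::-1])
E
```

```text
{'time': 0.0, 'q': array([-7.12780122e+01,  5.01092631e+00,  1.00329900e+01,  9.50985842e+01,
        1.18349229e-03,  9.00010723e+01]), 'ee_pos': array([ 0.1764613 , -0.52065494,  0.21317163]), 'tcp_rot': array([-1.79923479e+02, -1.18205910e-03,  1.87209139e+01]), 'wrist_force': array([-0.84414748, -0.72314097,  0.08272576]), 'opening': 0.08583784812811118}
scene {'fx': 539.8332146352989, 'fy': 539.8332146352989, 'cx': 293.2679083908416, 'cy': 212.2182132492595, 'origin': array([-0.34962763,  0.7247156 ,  1.05746775]), 'orientation': array([-122.99919959,    1.17631728, -136.22473043])}
top {'fx': 399.5577517403876, 'fy': 399.5577517403876, 'cx': 279.99924312721265, 'cy': 209.15981666307528, 'origin': array([ 0.38149778, -0.12369759,  1.13681849]), 'orientation': array([-175.51585007,    0.89948722,  -90.20238514])}
wrist {'fx': 305.1601137041519, 'fy': 305.1601137041519, 'cx': 275.2924634300914, 'cy': 212.21718001583326, 'hand_eye': array([[ 6.19306627e-05, -9.56357821e-01, -2.92198075e-01,
         7.32473365e-02],
       [ 9.99999055e-01,  4.60591645e-04, -1.29555890e-03,
         7.88399034e-04],
       [ 1.37360188e-03, -2.92197719e-01,  9.56356945e-01,
        -1.58271958e-01],
       [ 0.00000000e+00,  0.00000000e+00,  0.00000000e+00,
         1.00000000e+00]])}
```

View pics/scene0.png

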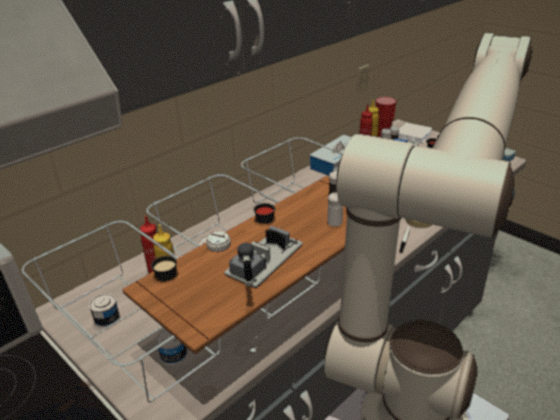

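View pics/top0.png

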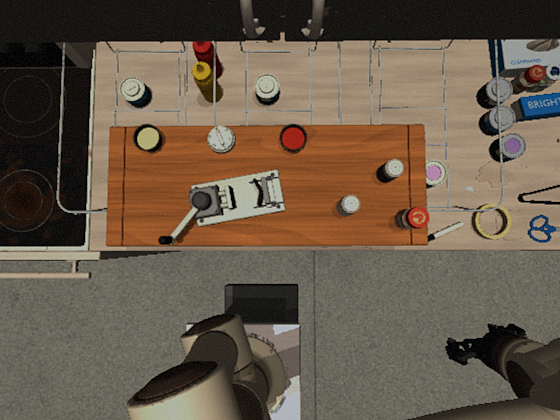

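Run:
```python
import cv2,numpy as np
t=cv2.imread("pics/top0.png")
a=cv2.resize(t[115:255,325:445],None,fx=4.2,fy=4.2,interpolation=cv2.INTER_CUBIC)[:, :]
b=cv2.resize(t[150:255,150:300],None,fx=5.3,fy=5.3,interpolation=cv2.INTER_CUBIC)
cv2.imwrite("pics/tc1.png",a);cv2.imwrite("pics/tc2.png",b);print(a.shape,b.shape)
```

```text
(588, 504, 3) (556, 795, 3)
```

View pics/tc1.png

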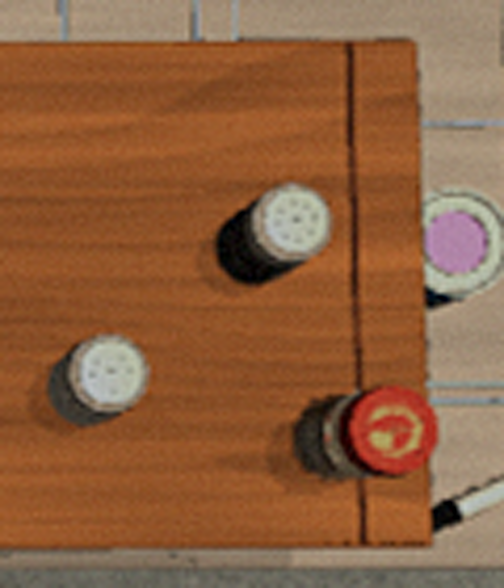

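View pics/tc2.png

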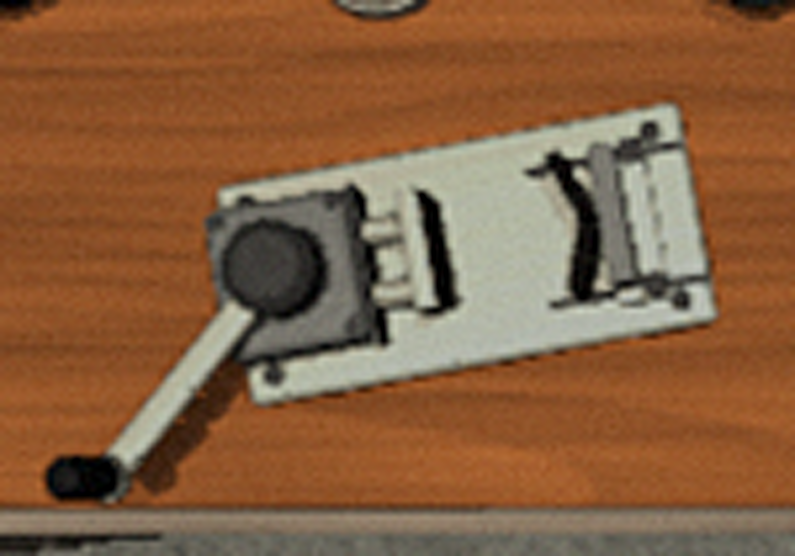

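```bash
cat > h.py <<'E'
import numpy as np
from scipy.spatial.transform import Rotation as R
from workcell import bot,camera,get_calibration
def ray(cal,uv,z,o=None,Rm=None):
    d=np.array([(uv[0]-cal['cx'])/cal['fx'],(uv[1]-cal['cy'])/cal['fy'],1])
    if o is None: o=cal['origin'];Rm=R.from_euler('xyz',cal['orientation'],degrees=True).as_matrix()
    d=Rm@d; return o+d*(z-o[2])/d[2]
def wristcam():
    o=bot.get_obs();c=get_calibration('wrist');H=c['hand_eye']
    T=R.from_euler('xyz',o['tcp_rot'],degrees=True).as_matrix()
    return c,o['ee_pos']+T@H[:3,3],T@H[:3,:3]
def local(cur,yaw0,tgt):  # world shift in tool axes, tool pointing down
    T=R.from_euler('xyz',bot.get_obs()['tcp_rot'],degrees=True).as_matrix();return T.T@(np.array(tgt)-cur)
E
python3 - <<'E'
from h import *
c=get_calibration('top')
def p(n,u,z): r=ray(c,u,z);print(n,r.round(4));return r
p('jar',(418.6,217.6),.302);p('A',(394.3,168.1),.286);p('B',(351.2,203.8),.286)
k=[p('c',(150+a/5.3,150+b/5.3),.208) for a,b in((218,188),(672,105),(717,320),(258,405))]
m=sum(k)/4;print('mid',m)
y=((k[0]+k[3])-(k[1]+k[2]))[:2];print(np.linalg.norm(y)/2,np.degrees(np.arctan2(y[1],y[0])))
x=((k[0]+k[1])-(k[2]+k[3]))[:2];print(np.linalg.norm(x)/2,np.degrees(np.arctan2(x[1],x[0])))
p('hub',(150+273/5.3,150+268/5.3),.28);p('post',(150+68/5.3,150+478/5.3),.325)
p('jaw',(150+440/5.3,150+247/5.3),.252)
p('V',(150+590/5.3,150+225/5.3),.251)
E
```

```text
jar [ 0.428  -0.3992  0.302 ]
A [ 0.5354 -0.356   0.286 ]
B [ 0.459  -0.2625  0.286 ]
c [0.5113 0.0994 0.208 ]
c [ 0.5472 -0.1022  0.208 ]
c [ 0.4515 -0.1217  0.208 ]
c [0.4149 0.0804 0.208 ]
mid [ 0.48122668 -0.01101093  0.208     ]
0.2050488973923352 100.18169148794485
0.09792635605515693 11.342448352234715
hub [0.4682 0.0591 0.28  ]
post [0.383  0.1275 0.325 ]
jaw [ 0.4795 -0.0053  0.252 ]
V [ 0.4886 -0.0685  0.251 ]
```

Emit:
send_rows(linear=[[0,0,-0.06],[0,0,-0.06],[0,0,-0.06],[0.0555,-0.0067,0],[0.0555,-0.0067,0],[0.0555,-0.0067,0],[0.0555,-0.0067,0],[0.0555,-0.0067,0]], twist=[[0,0,0],[0,0,0],[0,0,0],[0,0,0],[0,0,0],[0,0,0],[0,0,0],[0,0,0]], gripper=[100,100,100,100,100,100,100,100])

```text
time: 1.15
ee_pos: [0.4302, -0.3992, 0.3915]
tcp_rot: [-180.0, 0.0, 18.7]
wrist_force: [-0.3, -0.7, 0.2]
opening: 0.0853
grasp_force: 0.0
```

Emit:
send_rows(linear=[[0,0,0],[0,0,0],[0,0,0],[0,0,0]], twist=[[0,0,-0.95],[0,0,-0.95],[0,0,-0.95],[0,0,0]], gripper=[100,100,100,100])

```text
time: 1.65
ee_pos: [0.4287, -0.4003, 0.3914]
tcp_rot: [-180.0, 0.0, 47.2]
wrist_force: [0.1, -0.8, 0.1]
opening: 0.0854
grasp_force: 0.0
```

```bash
cat > wl.py <<'E'
from h import *
import cv2,sys
# red cap: find by colour, print world pos of centroid at z=.302 and tool-frame move
c,o,Rm=wristcam();ob=bot.get_obs();im=camera('wrist')
hsv=cv2.cvtColor(im,cv2.COLOR_RGB2HSV)
m=(((hsv[...,0]<8)|(hsv[...,0]>172))&(hsv[...,1]>150)&(hsv[...,2]>80)).astype(np.uint8)
n,l,s,ce=cv2.connectedComponentsWithStats(m)
for i in range(1,n):
    if s[i,4]>300: 
        x,y,w,h=s[i,:4];print(s[i],ce[i],ray(c,ce[i],.302,o,Rm).round(4), ray(c,(x+w/2,y+h/2),.302,o,Rm).round(4))
cv2.imwrite(sys.argv[1],im[:,:,::-1]);print(ob['time'],ob['ee_pos'],ob['tcp_rot'],ob['q'])
E
python3 wl.py pics/w1.png
```

```text
[252 180  50  34 950] [276.14210526 194.86842105] [ 0.4377 -0.3913  0.302 ] [ 0.437  -0.3932  0.302 ]
[262 209  38  23 315] [281.8984127  224.06031746] [ 0.4238 -0.4136  0.302 ] [ 0.4254 -0.4107  0.302 ]
1.65 [ 0.42874227 -0.40029444  0.39137688] [-1.79971038e+02  2.14378720e-03  4.71644109e+01] [-4.30335491e+01  2.13551889e+01  5.08461176e+01  1.19519883e+02
 -2.24383845e-03  8.98020411e+01]
```

View pics/w1.png

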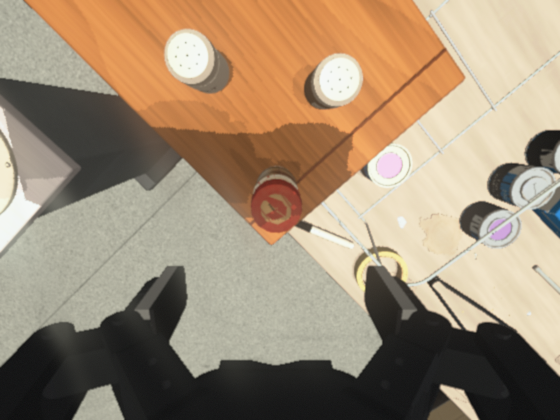

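Run:
```python
from h import *
c,o,Rm=wristcam();p=ray(c,(276.5,206),.302,o,Rm);print(p)
e=bot.get_obs()['ee_pos'];p[2]=.285;print(local(e,0,p))
```

```text
[ 0.43135458 -0.39863887  0.302     ]
[0.00300195 0.00082416 0.10643523]
```

Emit:
send_rows(linear=[[0.002,0,0.03],[0,0,0.03],[0,0,0.03],[0,0,0.014],[0,0,0],[0,0,0],[0,0,0],[0,0,0]], twist=[[0,0,0],[0,0,0],[0,0,0],[0,0,0],[0,0,0],[0,0,0],[0,0,0],[0,0,0]], gripper=[100,100,100,100,40,40,40,40], grip_force=30)

```text
time: 2.7
ee_pos: [0.4302, -0.399, 0.2881]
tcp_rot: [180.0, 0.0, 47.2]
wrist_force: [0.7, 0.1, -0.8]
opening: 0.0341
grasp_force: 0.0
```

Emit:
send_rows(linear=[[0,0,0],[0,0,0],[0,0,0],[0,0,0],[0,0,0]], twist=[[0,0,0],[0,0,0],[0,0,0],[0,0,0],[0,0,0]], gripper=[30,30,30,30,30])

```text
time: 3.32
ee_pos: [0.43, -0.3988, 0.2877]
tcp_rot: [180.0, -0.0, 47.2]
wrist_force: [0.1, 0.0, 0.2]
opening: 0.0255
grasp_force: 0.0
```

```bash
python3 wl.py pics/w2.png
```

```text
[ 252  216   63   42 1549] [283.31181407 234.12007747] [ 0.4449 -0.3886  0.302 ] [ 0.444  -0.3898  0.302 ]
[262 249  31  28 358] [279.46368715 261.53910615] [ 0.4332 -0.3985  0.302 ] [ 0.4319 -0.3984  0.302 ]
3.325 [ 0.43004774 -0.39879963  0.28765841] [ 1.79998440e+02 -2.71168251e-03  4.72225954e+01] [-4.28423314e+01  1.28195571e+01  2.73059294e+01  1.04484815e+02
  2.71344891e-03  8.99350733e+01]
```

View pics/w2.png

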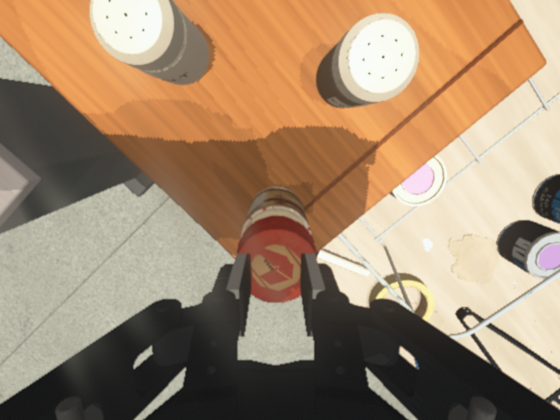

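Run:
```python
from h import *
H=get_calibration('wrist');h=H['hand_eye'];t=get_calibration('top')
def cam(e,r):
    T=R.from_euler('xyz',r,degrees=True).as_matrix();return H,np.array(e)+T@h[:3,3],T@h[:3,:3]
W1=cam([.42874,-.40029,.39138],[-179.97,0,47.164]);W2=cam([.43005,-.3988,.28766],[180,0,47.22])
T=(t,t['origin'],R.from_euler('xyz',t['orientation'],degrees=True).as_matrix())
def tri(obs):
    A=np.zeros((3,3));b=np.zeros(3);L=[]
    for (c,o,M),uv in obs:
        d=M@np.array([(uv[0]-c['cx'])/c['fx'],(uv[1]-c['cy'])/c['fy'],1]);d/=np.linalg.norm(d);P=np.eye(3)-np.outer(d,d);A+=P;b+=P@o;L.append((P,o))
    x=np.linalg.solve(A,b);return x.round(4),[round(np.linalg.norm(P@(x-o)),4) for P,o in L]
for n,a,b,c in(('jar',(276.5,206.5),(277.5,259),(418.6,217.6)),('B',(190,57),(133,22),(351.2,203.8)),('A',(337,80),(377,57),(394.3,168.1))):
    print(n,tri([(W1,a),(W2,b),(T,c)]),tri([(W1,a),(W2,b)]))
print(bot.get_obs()['opening'],bot.get_obs()['grasp_force'],bot.get_obs()['wrist_force'])
```

```text
jar (array([ 0.4288, -0.4023,  0.2887]), [np.float64(0.0006), np.float64(0.0008), np.float64(0.0013)]) (array([ 0.428 , -0.4025,  0.2854]), [np.float64(0.0002), np.float64(0.0002)])
B (array([ 0.4598, -0.2641,  0.2758]), [np.float64(0.0004), np.float64(0.0005), np.float64(0.0001)]) (array([ 0.4597, -0.2639,  0.2752]), [np.float64(0.0005), np.float64(0.0005)])
A (array([ 0.5366, -0.3581,  0.2783]), [np.float64(0.0005), np.float64(0.0003), np.float64(0.0002)]) (array([ 0.5358, -0.3579,  0.2809]), [np.float64(0.0004), np.float64(0.0004)])
0.025518692013366175 0.0 [0.23530581 0.30214779 0.40072907]
```

Emit:
send_rows(linear=[[0,0,-0.015],[0,0,0],[0,0,0],[0,0,0],[0,0,0],[-0.003,0.001,0],[0,0,0.02],[0,0,0.018]], twist=[[0,0,0],[0,0,0],[0,0,0],[0,0,0],[0,0,0],[0,0,0],[0,0,0],[0,0,0]], gripper=[100,100,100,100,100,100,100,100])

```text
time: 4.38
ee_pos: [0.4287, -0.4019, 0.264]
tcp_rot: [180.0, 0.0, 47.2]
wrist_force: [-0.1, 0.7, -0.5]
opening: 0.0854
grasp_force: 0.0
```

Emit:
send_rows(linear=[[0,0,0],[0,0,0],[0,0,0],[0,0,0],[0,0,0],[0,0,0],[0,0,0]], twist=[[0,0,0],[0,0,0],[0,0,0],[0,0,0],[0,0,0],[0,0,0],[0,0,0]], gripper=[100,40,40,40,40,40,40], grip_force=30)

```text
time: 5.25
ee_pos: [0.4289, -0.4019, 0.2656]
tcp_rot: [179.9, 0.0, 47.2]
wrist_force: [-0.3, 0.4, 5.9]
opening: 0.0436
grasp_force: 30.7
```

Emit:
send_rows(linear=[[0,0,-0.005],[0,0,-0.015],[0,0,-0.03],[0,0,-0.03],[0,0,-0.03],[0,0,0]], twist=[[0,0,0],[0,0,0],[0,0,0],[0,0,0],[0,0,0],[0,0,0]], gripper=[40,40,40,40,40,40])

```text
time: 6.0
ee_pos: [0.4291, -0.402, 0.3764]
tcp_rot: [179.8, 0.0, 47.2]
wrist_force: [-0.3, 0.6, -1.4]
opening: 0.0429
grasp_force: 31.0
```

Run:
```python
from h import *
import cv2
s=camera('scene')[:,:,::-1];w=camera('wrist')[:,:,::-1]
cv2.imwrite('pics/s3.png',s);cv2.imwrite('pics/w3.png',w)
a=cv2.resize(s[130:330,200:480],(560,400),interpolation=cv2.INTER_CUBIC)
b=w[180:380,200:400]
c=np.zeros((600,760,3),np.uint8);c[:400,:560]=a;c[400:600,:200]=b;c[:200,560:760]=b*0
cv2.imwrite('pics/c3.png',c);print(bot.get_obs()['wrist_force'],bot.get_obs()['opening'])
```

```text
[-0.47616424 -0.35466294 -1.20472527] 0.042939679887081916
```

View pics/c3.png

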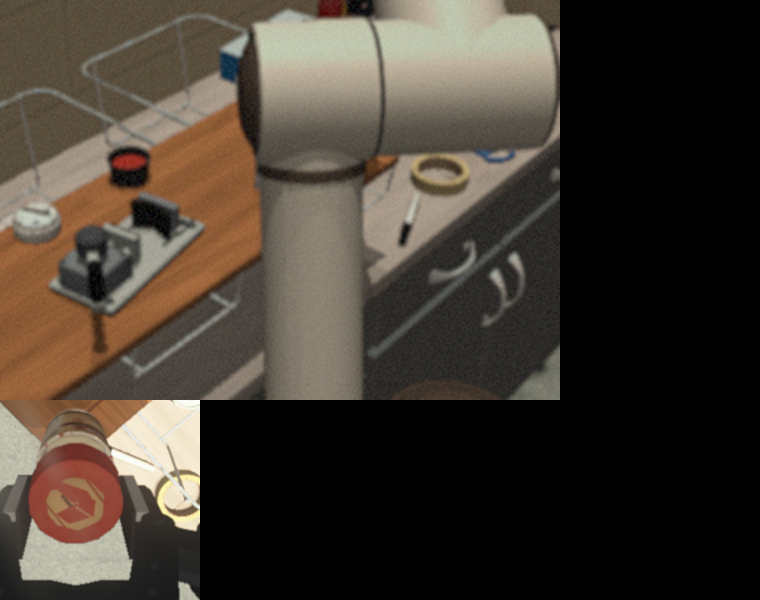

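Emit:
send_rows(linear=[[0,0,-0.03],[0.0195,-0.0131,0],[0.0387,-0.0263,0],[0.0387,-0.0263,0],[0.0387,-0.0263,0],[0.0387,-0.0263,0],[0.0387,-0.0263,0],[0.0387,-0.0263,0]], twist=[[0,0,0],[0,0,0],[0,0,0],[0,0,0],[0,0,0],[0,0,0],[0,0,0],[0,0,0]], gripper=[40,40,40,40,40,40,40,40])

```text
time: 7.1
ee_pos: [0.474, -0.0993, 0.4032]
tcp_rot: [-179.9, 0.1, 47.2]
wrist_force: [0.3, -0.5, -1.1]
opening: 0.0431
grasp_force: 31.2
```

Emit:
send_rows(linear=[[0.0387,-0.0263,0],[0.0194,-0.0131,0],[0,0,0],[0,0,0],[0,0,0],[0,0,0],[0,0,0],[0,0,0]], twist=[[0,0,0],[0,0,-0.89],[0,0,-0.89],[0,0,-0.89],[0,0,-0.89],[0,0,-0.89],[0,0,-0.89],[0,0,0]], gripper=[40,40,40,40,40,40,40,40])

```text
time: 8.1
ee_pos: [0.4846, -0.0314, 0.4034]
tcp_rot: [-179.9, -0.0, 100.6]
wrist_force: [-0.4, 0.2, -0.4]
opening: 0.0439
grasp_force: 31.1
```

```bash
python3 wl.py pics/w4.png
```

```text
[ 228  224   96   99 5411] [276.15006468 270.90279061] [ 0.4956 -0.0937  0.302 ] [ 0.496  -0.0965  0.302 ]
[355 273  31  30 644] [371.54813665 285.57298137] [ 0.5883 -0.0922  0.302 ] [ 0.5881 -0.0949  0.302 ]
8.1 [ 0.48455471 -0.03144896  0.40344804] [-1.79896741e+02 -2.62595449e-02  1.00566509e+02] [-3.71343522e+00  5.92002696e+00  3.35119832e+01  1.17698502e+02
 -2.16093275e-05  7.57200318e+01]
```

View pics/w4.png

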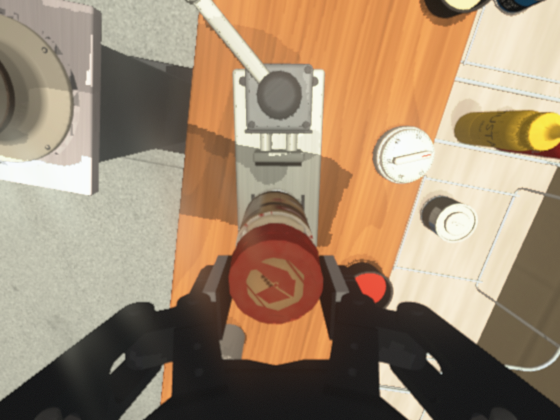

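Run:
```python
from h import *
c,o,Rm=wristcam()
yd=np.array([np.cos(np.radians(100.6)),np.sin(np.radians(100.6))]);xd=np.array([yd[1],-yd[0]])
P=np.array([.485,-.032])
def f(n,u,z):
    p=ray(c,u,z,o,Rm);d=p[:2]-P;print(n,p.round(4),'clamp x,y',(d@xd).round(4),(d@yd).round(4))
for z in(.26,.27,.28,.29):f('hub%g'%z,(280,94),z)
f('jawL',(254,160),.252);f('jawR',(301,161),.252);f('jawface?',(277.5,164),.252)
f('plateTL',(235,70),.208);f('plateTR',(323,70),.208);f('L',(239,200),.208);f('R',(321,200),.208)
```

```text
hub0.26 [0.47   0.0636 0.26  ] clamp x,y 0.0029 0.0967
hub0.27 [0.47   0.0629 0.27  ] clamp x,y 0.0027 0.096
hub0.28 [0.47   0.0621 0.28  ] clamp x,y 0.0026 0.0952
hub0.29 [0.4701 0.0613 0.29  ] clamp x,y 0.0025 0.0945
jawL [ 0.4558 -0.0017  0.252 ] clamp x,y -0.0232 0.0351
jawR [0.5026 0.0059 0.252 ] clamp x,y 0.0243 0.034
jawface? [ 0.4798 -0.0014  0.252 ] clamp x,y 0.0005 0.0311
plateTL [0.4185 0.0824 0.208 ] clamp x,y -0.0443 0.1247
plateTR [0.5104 0.0993 0.208 ] clamp x,y 0.0491 0.1244
L [ 0.4437 -0.058   0.208 ] clamp x,y -0.0454 -0.0179
R [ 0.5402 -0.0401  0.208 ] clamp x,y 0.0528 -0.0181
```

Emit:
send_rows(linear=[[0,0.0015,0.02],[0,0,0.03],[0,0,0.03],[0,0,0.025],[0,0,0.01],[0,0,0.004],[0,0,0]], twist=[[0,0,0],[0,0,0],[0,0,0],[0,0,0],[0,0,0],[0,0,0],[0,0,0]], gripper=[40,40,40,40,40,40,40])

```text
time: 9.02
ee_pos: [0.4864, -0.0312, 0.2862]
tcp_rot: [180.0, 0.0, 100.6]
wrist_force: [0.7, -0.3, -0.7]
opening: 0.0434
grasp_force: 31.1
```

Emit:
send_rows(linear=[[0,0,0.0015],[0,0,0.0015],[0,0,0]], twist=[[0,0,0],[0,0,0],[0,0,0]], gripper=[40,40,40])

```text
time: 9.4
ee_pos: [0.4863, -0.0312, 0.2827]
tcp_rot: [180.0, -0.0, 100.6]
wrist_force: [0.1, -0.1, -1.2]
opening: 0.0432
grasp_force: 31.1
```

Emit:
send_rows(linear=[[0,0,0.0015],[0,0,0.0015],[0,0,0.001],[0,0,0]], twist=[[0,0,0],[0,0,0],[0,0,0],[0,0,0]], gripper=[40,40,40,40])

```text
time: 9.9
ee_pos: [0.4862, -0.0312, 0.2785]
tcp_rot: [-180.0, -0.0, 100.6]
wrist_force: [0.1, 0.1, -0.6]
opening: 0.0434
grasp_force: 31.1
```

Emit:
send_rows(linear=[[0,0,0.001],[0,0,0.001],[0,0,0]], twist=[[0,0,0],[0,0,0],[0,0,0]], gripper=[40,40,40])

```text
time: 10.28
ee_pos: [0.4862, -0.0312, 0.2776]
tcp_rot: [179.9, 0.0, 100.6]
wrist_force: [-2.4, -0.8, 6.1]
opening: 0.0432
grasp_force: 31.7
```

Emit:
send_rows(linear=[[0,0,0],[0,0,0],[0,0,0],[0,0,0],[0,0,-0.03],[0,0,-0.05],[0,0,-0.05],[0,0,0]], twist=[[0,0,0],[0,0,0],[0,0,0],[0,0,0],[0,0,0],[0,0,0],[0,0,0],[0,0,0]], gripper=[70,100,100,100,100,100,100,100])

```text
time: 11.28
ee_pos: [0.4869, -0.0312, 0.4104]
tcp_rot: [179.6, 0.1, 100.6]
wrist_force: [0.9, 1.1, 0.3]
opening: 0.0854
grasp_force: 0.0
```

```bash
python3 wl.py pics/w5.png
```

```text
[526 137  34  21 333] [549.25225225 149.12612613] [0.7098 0.0603 0.302 ] [0.7038 0.0606 0.302 ]
[ 250  178   48   50 1400] [273.32928571 201.93142857] [ 0.4843 -0.0297  0.302 ] [ 0.485  -0.0305  0.302 ]
[340 270  28  34 706] [354.46600567 286.71671388] [ 0.5789 -0.1002  0.302 ] [ 0.5786 -0.1006  0.302 ]
11.275 [ 0.48691311 -0.03124683  0.41037718] [1.79649428e+02 8.93281587e-02 1.00625158e+02] [-3.67183314e+00  6.36444540e+00  3.49012997e+01  1.18175081e+02
  1.26254512e-05  7.57027353e+01]
```

View pics/w5.png

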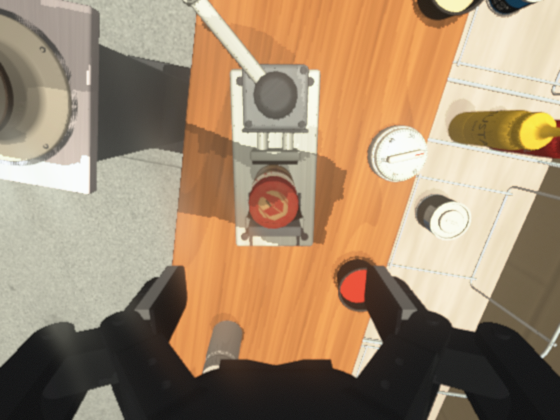

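Emit:
send_rows(linear=[[0.0353,-0.0144,0],[0.0353,-0.0144,0],[0.0353,-0.0144,0],[0.0353,-0.0144,0],[0.0353,-0.0143,0],[0,0,0],[0,0,0],[0,0,0]], twist=[[0,0,0],[0,0,0],[0,0,0],[0,0,0],[0,0,-1.0],[0,0,-1.0],[0,0,-1.0],[0,0,-1.0]], gripper=[70,70,70,70,70,70,70,70])

```text
time: 12.32
ee_pos: [0.3827, 0.1291, 0.4052]
tcp_rot: [-179.9, -0.1, 141.0]
wrist_force: [0.9, -0.3, 0.7]
opening: 0.0597
grasp_force: 0.0
```

Emit:
send_rows(linear=[[0,0,0.03],[0,0,0.03],[0,0,0.018],[0,0,0]], twist=[[0,0,0],[0,0,0],[0,0,0],[0,0,0]], gripper=[70,70,70,70])

```text
time: 12.82
ee_pos: [0.3822, 0.1287, 0.3265]
tcp_rot: [-179.8, -0.1, 140.6]
wrist_force: [0.2, 0.0, 0.3]
opening: 0.0596
grasp_force: 0.0
```

```bash
python3 wl.py pics/w6.png
```

```text
12.825 [0.38219979 0.12874694 0.32651983] [-1.79823936e+02 -1.10604097e-01  1.40623164e+02] [ 1.86161407e+01 -1.03088116e+01  8.31598637e+00  1.08832720e+02
  4.72176814e-04  5.79928056e+01]
```

View pics/w6.png

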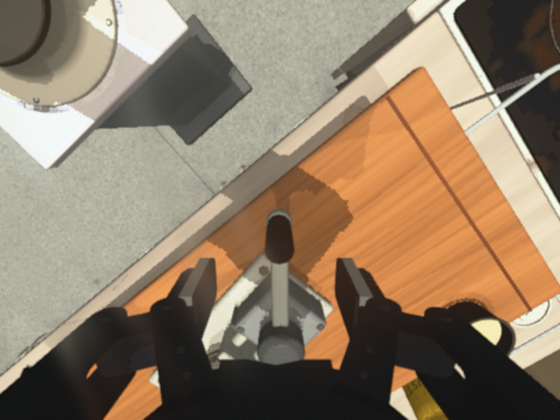

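Emit:
send_rows(linear=[[0.002,0,0.018],[0,0,0.016],[0,0,0],[0,0.008,0],[0,0.007,0],[0,0.005,0],[0,0.003,0],[0,0,0]], twist=[[0,0,0],[0,0,0],[0,0,0],[0,0,0],[0,0,0],[0,0,0],[0,0,0],[0,0,0]], gripper=[70,70,70,70,70,70,70,70])

```text
time: 13.88
ee_pos: [0.3961, 0.1482, 0.2946]
tcp_rot: [-180.0, -0.0, 140.6]
wrist_force: [0.9, 0.3, -0.8]
opening: 0.0599
grasp_force: 0.1
```

Emit:
send_rows(linear=[[-0.0012,0.0055,0],[-0.0012,0.0055,0],[-0.0012,0.0055,0],[-0.0012,0.0055,0],[-0.0012,0.0055,0],[-0.0012,0.0055,0],[-0.0012,0.0055,0],[-0.0012,0.0055,0]], twist=[[0,0,0.2865],[0,0,0.2865],[0,0,0.2865],[0,0,0.2865],[0,0,0.2865],[0,0,0.2865],[0,0,0.2865],[0,0,0.2865]], gripper=[70,70,70,70,70,70,70,70])

```text
time: 14.88
ee_pos: [0.4352, 0.1693, 0.2947]
tcp_rot: [-180.0, -0.0, 117.6]
wrist_force: [-1.8, 0.6, 0.9]
opening: 0.0598
grasp_force: 0.8
```

Emit:
send_rows(linear=[[-0.0006,0.0028,0],[-0.0006,0.0028,0],[-0.0006,0.0028,0],[-0.0006,0.0028,0]], twist=[[0,0,0.143],[0,0,0.143],[0,0,0.143],[0,0,0.143]], gripper=[70,70,70,70])

```text
time: 15.38
ee_pos: [0.4467, 0.172, 0.2947]
tcp_rot: [-180.0, -0.0, 111.9]
wrist_force: [-1.9, -0.2, 0.5]
opening: 0.0595
grasp_force: 0.8
```

Emit:
send_rows(linear=[[-0.0006,0.0028,0],[-0.0006,0.0028,0]], twist=[[0,0,0.143],[0,0,0.143]], gripper=[70,70])

```text
time: 15.62
ee_pos: [0.4524, 0.1729, 0.2947]
tcp_rot: [180.0, -0.0, 109.0]
wrist_force: [-1.9, 0.8, -0.0]
opening: 0.0598
grasp_force: 0.8
```

Emit:
send_rows(linear=[[-0.0006,0.0028,0],[-0.0006,0.0028,0]], twist=[[0,0,0.143],[0,0,0.143]], gripper=[70,70])

```text
time: 15.88
ee_pos: [0.4581, 0.1735, 0.2946]
tcp_rot: [-180.0, -0.0, 106.2]
wrist_force: [-1.6, 0.8, -0.1]
opening: 0.06
grasp_force: 0.8
```

Emit:
send_rows(linear=[[-0.0006,0.0028,0],[-0.0006,0.0028,0]], twist=[[0,0,0.143],[0,0,0.143]], gripper=[70,70])

```text
time: 16.12
ee_pos: [0.4639, 0.1739, 0.2947]
tcp_rot: [180.0, -0.0, 103.3]
wrist_force: [-2.3, 0.7, 0.8]
opening: 0.0601
grasp_force: 0.8
```

Emit:
send_rows(linear=[[-0.0006,0.0028,0],[-0.0006,0.0028,0]], twist=[[0,0,0.143],[0,0,0.143]], gripper=[70,70])

```text
time: 16.38
ee_pos: [0.4696, 0.1739, 0.2946]
tcp_rot: [-180.0, -0.0, 100.4]
wrist_force: [-1.8, -0.2, 0.5]
opening: 0.0598
grasp_force: 0.8
```

Emit:
send_rows(linear=[[-0.0006,0.0028,0],[-0.0006,0.0028,0]], twist=[[0,0,0.143],[0,0,0.143]], gripper=[70,70])

```text
time: 16.62
ee_pos: [0.4753, 0.1737, 0.2947]
tcp_rot: [180.0, -0.0, 97.6]
wrist_force: [-1.6, 1.0, 0.9]
opening: 0.0602
grasp_force: 0.8
```

Emit:
send_rows(linear=[[-0.0006,0.0028,0],[-0.0006,0.0028,0]], twist=[[0,0,0.143],[0,0,0.143]], gripper=[70,70])

```text
time: 16.88
ee_pos: [0.481, 0.1731, 0.2946]
tcp_rot: [-180.0, -0.0, 94.7]
wrist_force: [-1.5, 1.9, 0.2]
opening: 0.0593
grasp_force: 0.8
```

Emit:
send_rows(linear=[[-0.0006,0.0028,0],[-0.0006,0.0028,0]], twist=[[0,0,0.143],[0,0,0.143]], gripper=[70,70])

```text
time: 17.12
ee_pos: [0.4867, 0.1724, 0.2946]
tcp_rot: [180.0, -0.0, 91.9]
wrist_force: [-2.2, 1.1, -0.2]
opening: 0.0597
grasp_force: 0.8
```

Emit:
send_rows(linear=[[-0.0006,0.0028,0],[-0.0006,0.0028,0]], twist=[[0,0,0.143],[0,0,0.143]], gripper=[70,70])

```text
time: 17.38
ee_pos: [0.4923, 0.1713, 0.2947]
tcp_rot: [180.0, -0.0, 89.0]
wrist_force: [-2.0, 2.2, 0.1]
opening: 0.0598
grasp_force: 1.0
```

Emit:
send_rows(linear=[[-0.0006,0.0028,0],[-0.0006,0.0028,0]], twist=[[0,0,0.143],[0,0,0.143]], gripper=[70,70])

```text
time: 17.62
ee_pos: [0.4974, 0.17, 0.2946]
tcp_rot: [-179.9, -0.0, 86.2]
wrist_force: [-6.2, 2.6, -0.3]
opening: 0.0596
grasp_force: 3.0
```

Emit:
send_rows(linear=[[-0.0006,0.0028,0]], twist=[[0,0,0.143]], gripper=[70])

```text
time: 17.75
ee_pos: [0.4998, 0.1693, 0.2946]
tcp_rot: [-179.9, -0.0, 84.7]
wrist_force: [-8.0, 2.6, 1.0]
opening: 0.0596
grasp_force: 4.2
```

Tight now; small steps.

Emit:
send_rows(linear=[[-0.0006,0.0028,0]], twist=[[0,0,0.143]], gripper=[70])

```text
time: 17.88
ee_pos: [0.5021, 0.1685, 0.2946]
tcp_rot: [-179.9, -0.0, 83.3]
wrist_force: [-8.6, 2.9, 1.5]
opening: 0.0599
grasp_force: 4.9
```

Emit:
send_rows(linear=[[-0.0006,0.0028,0]], twist=[[0,0,0.143]], gripper=[70])

```text
time: 18.0
ee_pos: [0.5051, 0.1676, 0.2946]
tcp_rot: [-179.9, -0.0, 81.9]
wrist_force: [-6.9, 3.1, 1.6]
opening: 0.06
grasp_force: 3.5
```

Emit:
send_rows(linear=[[-0.0006,0.0028,0]], twist=[[0,0,0.143]], gripper=[70])

```text
time: 18.12
ee_pos: [0.5084, 0.1666, 0.2947]
tcp_rot: [-180.0, -0.0, 80.4]
wrist_force: [-0.5, 1.0, 0.0]
opening: 0.0597
grasp_force: 0.5
```

Emit:
send_rows(linear=[[-0.0006,0.0028,0]], twist=[[0,0,0.143]], gripper=[70])

```text
time: 18.25
ee_pos: [0.5118, 0.1651, 0.2947]
tcp_rot: [179.9, 0.0, 79.0]
wrist_force: [-0.0, 0.5, -0.1]
opening: 0.0595
grasp_force: 0.0
```

Run:
```python
from h import *
import cv2
c=get_calibration('wrist');H=np.linalg.inv(c['hand_eye']);im=camera('wrist');g=cv2.cvtColor(im,cv2.COLOR_RGB2GRAY)
for zz in(-.030,-.015):
  for x in(0,.006):
    row=[]
    for y in np.arange(-.04,.041,.002):
        p=H@[x,y,zz,1];u=c['cx']+c['fx']*p[0]/p[2];v=c['cy']+c['fy']*p[1]/p[2];row.append(int(g[int(round(v)),int(round(u))]))
    print(zz,x,row)
cv2.imwrite('pics/w7.png',im[:,:,::-1]);print(bot.get_obs()['ee_pos'])
t=camera('top');cv2.imwrite('pics/top7.png',t[:,:,::-1])
```

```text
-0.03 0 [92, 92, 51, 49, 49, 45, 103, 99, 101, 102, 106, 34, 37, 37, 40, 46, 52, 58, 71, 125, 138, 149, 156, 141, 110, 122, 113, 139, 132, 116, 162, 157, 166, 166, 42, 43, 42, 42, 77, 96, 96]
-0.03 0.006 [58, 94, 94, 67, 51, 46, 101, 99, 99, 108, 106, 35, 35, 41, 46, 52, 59, 63, 64, 110, 110, 105, 105, 110, 105, 104, 115, 109, 112, 109, 103, 113, 106, 107, 41, 42, 53, 97, 97, 84, 47]
-0.015 0 [94, 88, 52, 47, 69, 99, 100, 101, 107, 106, 34, 36, 40, 43, 51, 56, 61, 63, 59, 109, 108, 105, 108, 111, 107, 104, 110, 113, 110, 111, 106, 103, 112, 105, 109, 92, 41, 44, 87, 97, 97]
-0.015 0.006 [101, 101, 100, 102, 101, 102, 101, 106, 108, 103, 96, 39, 45, 50, 56, 60, 60, 55, 50, 108, 103, 107, 109, 109, 103, 104, 112, 109, 112, 107, 103, 110, 107, 106, 106, 106, 103, 105, 101, 111, 103]
[0.51201672 0.16495556 0.29453876]
```

Emit:
send_rows(linear=[[0,0.004,-0.005],[0,0.003,-0.02],[0,0,-0.04],[0,0,-0.04],[0,0,-0.02],[0,0,0],[0,0,0]], twist=[[0,0,0],[0,0,0],[0,0,0],[0,0,0],[0,0,0],[0,0,0],[0,0,0]], gripper=[70,70,70,70,70,70,70])

```text
time: 19.23
ee_pos: [0.5184, 0.164, 0.4187]
tcp_rot: [-180.0, 0.0, 79.1]
wrist_force: [-0.6, 0.5, -0.3]
opening: 0.0601
grasp_force: 0.0
```

```bash
python3 wl.py pics/w8.png
python3 - <<'E'
from h import *
import cv2
im=camera('top');h=cv2.cvtColor(im,cv2.COLOR_RGB2HSV)
m=(((h[...,0]<8)|(h[...,0]>172))&(h[...,1]>150)&(h[...,2]>80)).astype(np.uint8)
n,l,s,ce=cv2.connectedComponentsWithStats(m)
for i in range(1,n):
    if s[i,4]>60: print('top',s[i],ray(get_calibration('top'),s[i,:2]+s[i,2:4]/2,.302).round(4))
E
```

```text
[469 150  54  14 326] [489.47239264 156.1993865 ] [0.7127 0.1692 0.302 ] [0.7184 0.1673 0.302 ]
[ 496  160   64   36 1542] [533.63683528 176.84565499] [0.7522 0.1427 0.302 ] [0.7473 0.1425 0.302 ]
19.225 [0.51843363 0.1640323  0.41867752] [-1.79957589e+02  2.83650398e-02  7.90968720e+01] [ 1.75599883e+01  1.68400269e+01  4.85350598e+01  1.21745836e+02
 -4.72353806e-03  1.18463129e+02]
top [193  41  18  12 170] [0.8011 0.0574 0.302 ]
top [529  65  17  16 141] [ 0.7355 -0.6607  0.302 ]
top [282 127  23  23 407] [ 0.5975 -0.14    0.302 ]
top [236 181  21  21 243] [ 0.4847 -0.0404  0.302 ]
```

```bash
python3 -c "
from workcell import ticket
print(ticket.job_done())"
```

```text
the job is handed in; nothing more can be done
None
```

The spice jar stands clamped upright and the lever clicked over: the push force peaked near 9 N, then fell to zero, and I stopped about 3 mm on. I never touched either shaker, and the arm was clear when I handed the job in at about 19 s. No verdict came back.

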